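# Find the heavy side of a flywheel on the balancing rollers and lock it there

### The job

Lift the flywheel with the dark counterweight out of its wooden cradle and lay it gently, without dropping it, with its shaft on the four rollers of the balancing stand; let go and leave it to roll by itself until it has come to rest with its heavy side down. Then lift the stand's lever out of its notch, move it along the slot to the notch nearer the rollers and lower it fully home, so that the fork straddles the shaft and the flywheel stays as it settled. Leave the plain pulley and the other things on the bench where they are.

Things in the scene. Friction and masses are not known exactly. Their poses are not given: they have to be found in the camera images.
- flywheel: aluminium disc, 130 mm diameter, 20 mm thick, 0.56-0.84 kg, on a steel shaft 12 mm thick, 160 mm long. Dark steel crescent counterweight on one side (radius 21-43 mm, 7 mm proud of both faces); the outer 22 mm of both flat faces are free to grip. Origin: middle of disc and shaft, y along the shaft. Starts upright in cradle_a, shaft level, 80 mm up, counterweight up and away from the robot
- heavy_side (a point): point in the flywheel, 40 mm from the shaft axis, through the middle of the counterweight: straight below the shaft when the heavy side is down. Free on the rollers, the wheel swings to and fro about once a second and comes to rest within 2 to 5 s
- pulley: plain aluminium V-belt pulley on a like shaft, same sizes and frame, five round dark spots, no counterweight; stands in cradle_b; bystander
- cradle_a: fixed wooden cradle of the flywheel, 110 x 50 mm, cheeks 38 mm high with 2 mm play beside the disc's foot; origin at the middle of its underside, y axis along the shaft; the wheel lifts straight up out of it. The two cradles may change places
- cradle_b: the same kind of cradle, holding the plain pulley
- stand: fixed grey stand, base 130 mm (x) by 340 mm (y -80 to 260). Origin on the bench straight below the seat; y along the axles, towards the lever at its far end; its -x side looks to the robot's left. 4 free rollers, 36 mm diameter, pairs at y = -45 and 45, axles 66 mm high at x = -18.5 and 18.5: the shaft lies in the valleys, the disc between the pairs. Cheeks 68 mm high at y = -57 and 57
- lamp_edge (a point): middle of the lower front edge of the stand's aluminium lamp head: 245 mm above the bench, x = -86, y = 165 mm in the stand's frame. The head runs 83 mm to +x, 57 mm to either side, 22 mm up, right above the lever: no room for a tool pointing straight down, so tilt it about 35 degrees, in line with the handle
- seat (a point): where the middle of the flywheel's shaft axis lies when seated on the rollers (81 mm above the bench); axes as the stand. Along the shaft it may be up to 10 mm off
- handle (a point): grip point on the axis of the lever's black round handle (21 mm diameter, 62 mm long), 26 mm below its top end. Its top leans 35 degrees from vertical to the stand's -x. In a notch the point is 93 mm above the bench, at x = -94, y = 190 (open) or 140 mm (locked) in the stand's frame. Behind it at x = -42 stands the gate plate, 110 mm high, y = 118 to 212
- keeper_slide (a joint): position of the lever along its slot, m: 0 = notch farther from the rollers (open, as at the start), 0.050 = end stop, over or in the notch nearer the rollers (locked); grows towards the stand's -y. About 1 N friction. It moves only while lifted at least 14 mm, over the tooth between the notches
- keeper_lift (a joint): height of lever and fork above the notch bottom, m: 0 = fully home, 0.024 = top stop; lift straight up about 20 mm to move along. Weighs about 2 N, sinks when let go over a notch. The fork is 74 mm from the lever towards the rollers; its prongs, 20 mm apart, stand either side of the shaft's end when locked, beyond the shaft's end when open
- oil_bottle: white bottle, 52 mm diameter, 150 mm high; bystander
- screw_jar: glass jar with steel lid, 60 mm diameter, 75 mm high; bystander
- wrench: steel wrench, 190 mm long, lying flat; bystander
- screwdriver: screwdriver, 200 mm long, lying flat; bystander
- spray_can: spray can, 60 mm diameter, 170 mm high; bystander

How it is judged:
On the way, in this order (a step that is already met when the one before it is completed fails the run):
1. the flywheel lies with its shaft on the rollers, let go, heavy side not yet down, lever still open (x of flywheel in the frame of seat between -0.004 and 0.004 m and y of flywheel in the frame of seat between -0.012 and 0.012 m and z of flywheel in the frame of seat between -0.004 and 0.004 m and angle between the y axis of flywheel and the y axis of stand, either way round below 0.08 rad and contact force between the fingers and flywheel below 0.05 N and value of joint keeper_slide below 0.008 m and horizontal distance between heavy_side and flywheel above 0.012 m), for 0.02 s.
2. the flywheel has come to rest by itself on the rollers, heavy side down, lever still open (x of flywheel in the frame of seat between -0.004 and 0.004 m and y of flywheel in the frame of seat between -0.012 and 0.012 m and z of flywheel in the frame of seat between -0.004 and 0.004 m and angle between the y axis of flywheel and the y axis of stand, either way round below 0.08 rad and contact force between the fingers and flywheel below 0.05 N and value of joint keeper_slide below 0.008 m and horizontal distance between heavy_side and flywheel below 0.008 m and height (world z) of heavy_side below 0.06 m and angular speed of flywheel below 0.15 rad/s and linear speed of flywheel below 0.02 m/s), for 0.3 s.
At the end, for the whole second after the job is handed in: The flywheel's shaft lies in the seat on the four rollers (within 4 mm across and in height, 12 mm along the shaft), at rest, heavy side straight down within 11 degrees; the lever is in the notch nearer the rollers (keeper_slide over 46 mm) and fully down (keeper_lift under 4 mm) (x of flywheel in the frame of seat between -0.004 and 0.004 m and y of flywheel in the frame of seat between -0.012 and 0.012 m and z of flywheel in the frame of seat between -0.004 and 0.004 m and angle between the y axis of flywheel and the y axis of stand, either way round below 0.08 rad and horizontal distance between heavy_side and flywheel below 0.008 m and height (world z) of heavy_side below 0.06 m and angular speed of flywheel below 0.15 rad/s and linear speed of flywheel below 0.02 m/s and contact force between the fingers and flywheel below 0.05 N and value of joint keeper_slide above 0.046 m and value of joint keeper_lift below 0.004 m); the robot touches nothing.
It fails at once if the flywheel is dropped (falls faster than 0.45 m/s out of the fingers) (linear speed of flywheel above 0.45 m/s and contact force between the fingers and flywheel below 0.05 N).
It fails at once if the plain pulley or another loose thing on the bench is moved by more than 30 mm (distance of any of pulley, oil_bottle, screw_jar, wrench, screwdriver, spray_can from where it was at the start of the episode above 0.03 m).
It also fails if it takes over 58 s, if anything falls off the work surface, if the arm or the gripper's body presses on something with over 40 N, if the wrist force passes 120 N, or if a joint passes its speed limit or range.

### The arm

A 6-joint arm with a two-finger parallel gripper is mounted at the origin on the work surface. World frame = base frame: x ahead of the robot, y to its left, z up, the work surface at z = 0. Lengths are in m, angles in rad, forces in N, time in s.
With the tool pointing down it reaches from about 0.225 to 0.875 m from the base axis. Payload 3.4 kg.
Tool frame: the origin (TCP) lies at the very end of the fingers, on their centre line; the grasp point (between the pads) lies 19 mm behind it; z points along the fingers, y is the line along which they close (so a half turn about z gives the same grasp; the last joint's range is limited). The gripper opens to 85 mm and grips with 20 to 120 N. Pads are 22 mm wide; open, the fingers measure 114 mm over their backs; the gripper's body (76 mm by 85 mm) begins 54 mm behind the grasp point. The pads swing forward as they close: fully open they stand 13 mm farther back than shut.
Start: joints at [-1.23, 0.276, 1.505, -0, 1.361, -0.121], TCP at [0.256, -0.515, 0.231] pointing down, gripper open.
Joint ranges: [-2.89, 2.89], [-0.75, 2.08], [0.22, 2.7], [-1.18, 4.32], [0.11, 2.71], [-2.7, 2.7]. Speed limits (rad/s): [2.57, 2.57, 3.14, 3.14, 3.14, 3.14].

### API

Orientations are given as a unit quaternion [w, x, y, z].
In Python, from rig import get_state, get_image, sign_off gives the robot as it stands.
- The arm moves only by the tool send_rows, never from a script. Its argument "steps" is one flat list of numbers, 5 for each row, row after row: the gripper's target within -1 to 1 (fully open at 1, half-way at 0, shut at -1), then the shift along the tool's x, y, z in cm, then the turn about the tool's z in degrees. In form: [gripper, x, y, z, roll, gripper, x, y, z, roll, ...]. A call has 1 to 12 rows; each row shifts and turns the commanded pose from where the row before left it, along the tool's axes as they then stand; what a row does not reach is not made up. A row lasts 1/10 s, in which the tool goes at most 50 mm and 8.59 degrees, less where a joint would pass 70% of its speed; a pose out of reach is approached as far as the arm can. A call is refused whole if a number of a shift passes 5 or a number of a turn 8.59, either way. A call with a gripper value outside its range is refused whole. The fingers move at their own pace and stop on an object; "newtons" is the grip in N (left out, the last holds). Time passes only in rows, so rows that do not move let the fingers close. It gives the time, the measured TCP pose, the force, the opening and the grip force at its end, in the units of the state.
- get_state(): the state, without advancing time (a new reading comes with each control period).
- get_image(name): name is "side" or "top"; returns a dict with "color" (480x640x3 uint8, red, green, blue), "mtx" (3x3 intrinsics, pixels), "T" (4x4, takes a point from camera to world coordinates). Camera axes: x right, y down, z forward; pixel columns grow to the right and rows downward; lengths in m; the calibration is good to about 2 mm. A picture is of the moment at which its call begins. There is no depth.
- sign_off(): hands the job in; it is judged then, once.
The state is a dict: "clock": time; "qpos": joint angles; "qd": joint speeds; "effort": joint torques, N m; "position": TCP position; "ee_rot": TCP orientation; "contact_force": force on the tool from outside, world axes, zero at the start; "moment": the same for the moment, N m; "width": finger opening in m; "gripper_force": force on a finger pad.
Only numpy, scipy, OpenCV 4.12 (cv2) and the standard library are available. Lean on these libraries where they do the work, as an engineer would, in place of code of your own. Each camera call takes 0.05 s, during which the arm holds its last target. There are 200 camera calls.

## Working session

There is one attempt and no reset: what is moved stays moved. The work goes in short steps, Python scripts to look and compute and a tool call to move; the robot and the scene stay as the last step left them, time stands still between calls to the robot, and variables do not carry over. Pictures are saved under pics/ and viewed, at most 12 in all, crops included, and the job is handed in when it is done.

Besides the shell and the picture viewer there is one more tool, called after "Emit:" as a command line: name --argument value ..., lists and objects as JSON in quotes. send_rows: Moves the arm, as the interface text tells. Its arguments: {"type":"object","properties":{"steps":{"type":"array"},"newtons":{"type":"number"}},"required":["steps"]}

```bash
mkdir -p pics; ls
python3 - <<'E'
from rig import *
import cv2
s=get_state();print({k:s[k] for k in('clock','position','ee_rot','width')})
for n in('top','side'):
    im=get_image(n);cv2.imwrite(f'pics/{n}0.png',im['color'][:,:,::-1]);print(n,im['mtx'].round(1).tolist(),im['T'].round(4).tolist())
E
```

```text
pics
{'clock': 0.0, 'position': array([ 0.25599861, -0.51426395,  0.23043787]), 'ee_rot': array([-9.13185085e-04,  9.73462692e-01,  2.28843929e-01, -1.00661344e-04]), 'width': 0.08508988404549911}
top [[458.8, 0.0, 323.9], [0.0, 458.8, 238.2], [0.0, 0.0, 1.0]] [[0.0287, -0.994, 0.1056, 0.4473], [-0.9996, -0.0279, 0.0087, -0.0195], [-0.0057, -0.1058, -0.9944, 1.2508], [0.0, 0.0, 0.0, 1.0]]
side [[601.1, 0.0, 326.6], [0.0, 601.1, 237.0], [0.0, 0.0, 1.0]] [[-0.7103, -0.4298, 0.5574, -0.1172], [-0.7037, 0.4156, -0.5763, 0.7014], [0.016, -0.8016, -0.5976, 0.9011], [0.0, 0.0, 0.0, 1.0]]
```

View pics/top0.png

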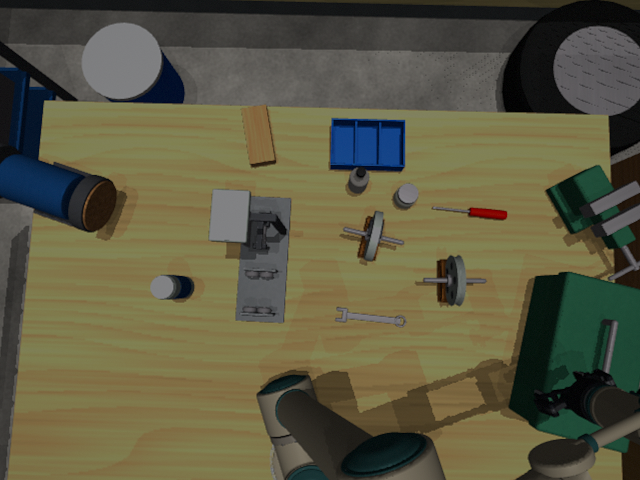

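View pics/side0.png

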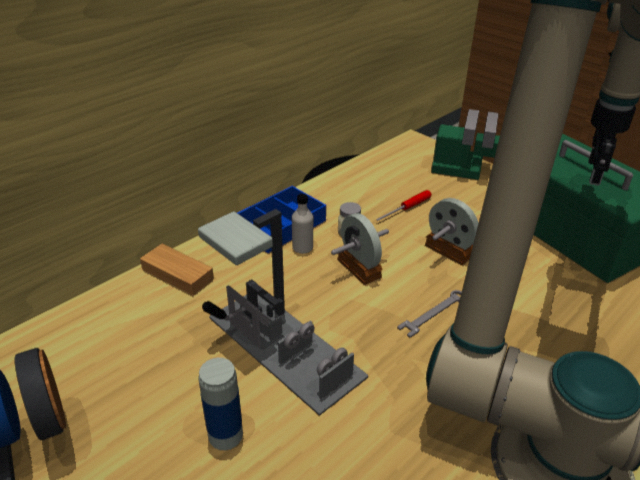

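The wheel at top (372,237) / side (360,240) is the flywheel: the one at side (453,225) shows the pulley's spots. The stand's base is at top (237–291, 195–322), with its lever end away from the robot. I'll enlarge both areas for pixel measurements.

Run:
```python
import cv2,numpy as np
t=cv2.imread('pics/top0.png');s=cv2.imread('pics/side0.png')
r=lambda i,a,b,c,d,f:cv2.resize(i[b:d,a:c],None,fx=f,fy=f,interpolation=cv2.INTER_CUBIC)
cv2.imwrite('pics/c1.png',cv2.convertScaleAbs(r(t,205,180,415,330,3.8),alpha=1.5))
cv2.imwrite('pics/c2.png',cv2.convertScaleAbs(r(s,190,190,400,340,3.8),alpha=1.6))
```

```text
(no output)
```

View pics/c1.png

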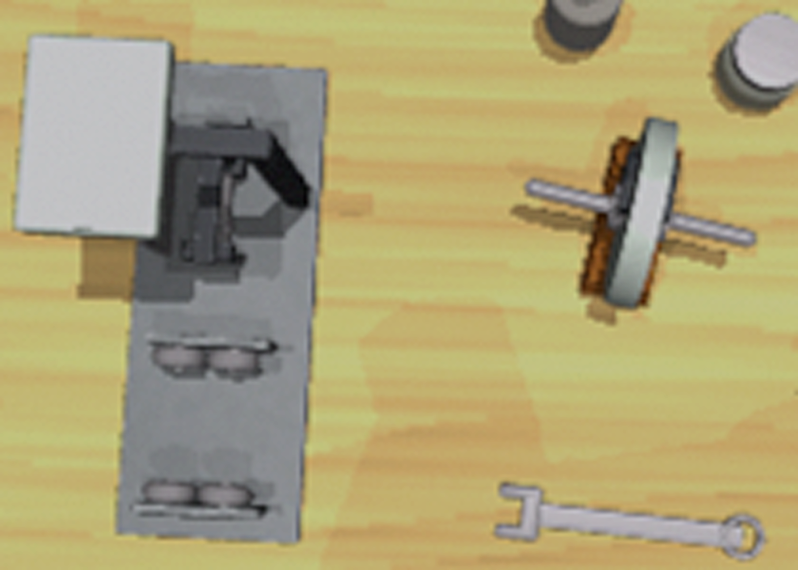

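View pics/c2.png

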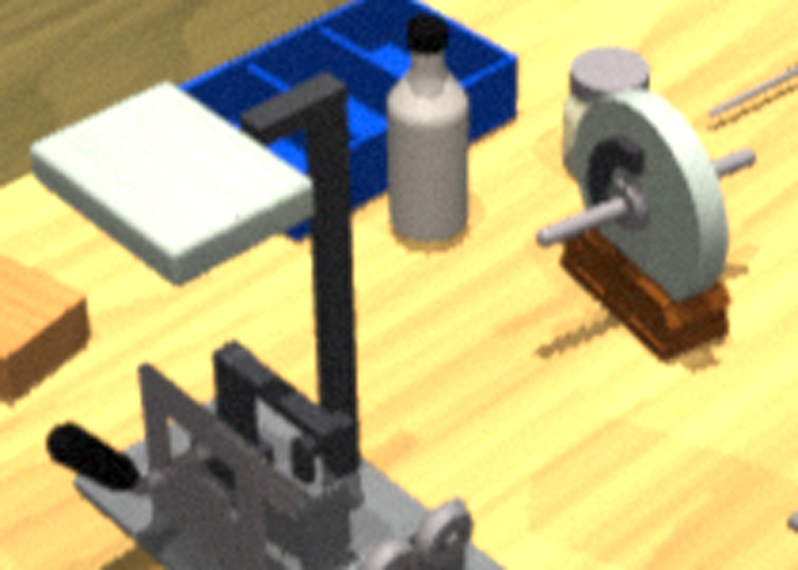

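The crops show the shaft ends at crop1 (530,187)/(751,239) and crop2 (545,237)/(750,158). The base corners, lamp top corners and crescent (up, away from the robot) are also visible. Next I'll fit the poses.

```bash
cat > h.py <<'E'
import numpy as np
from scipy.optimize import least_squares
K={'top':np.array([[458.8,0,323.9],[0,458.8,238.2],[0,0,1]]),'side':np.array([[601.1,0,326.6],[0,601.1,237],[0,0,1]])}
T={'top':np.array([[0.0287,-0.994,0.1056,0.4473],[-0.9996,-0.0279,0.0087,-0.0195],[-0.0057,-0.1058,-0.9944,1.2508],[0,0,0,1]]),
'side':np.array([[-0.7103,-0.4298,0.5574,-0.1172],[-0.7037,0.4156,-0.5763,0.7014],[0.016,-0.8016,-0.5976,0.9011],[0,0,0,1]])}
def proj(n,P):
    q=T[n][:3,:3].T@(np.array(P)-T[n][:3,3]);p=K[n]@q;return p[:2]/p[2]
def plane(n,uv,z):
    d=T[n][:3,:3]@np.linalg.solve(K[n],[*uv,1]);o=T[n][:3,3];return o+d*(z-o[2])/d[2]
def crop(n,u,v): return (np.array([u,v])+.5)/3.8-.5+(np.array([205,180]) if n=='top' else np.array([190,190]))
def tri(a,b): return least_squares(lambda P:np.r_[proj('top',P)-a,proj('side',P)-b],[.5,0,.1]).x
def S(p,P): # stand->world
    x,y,a=p;return np.array([x+P[0]*np.cos(a)-P[1]*np.sin(a),y+P[0]*np.sin(a)+P[1]*np.cos(a),P[2]])
E
python3 - <<'E'
from h import *
np.set_printoptions(precision=4,suppress=True)
e1=tri(crop('top',530,187),crop('side',545,237));e2=tri(crop('top',751,239),crop('side',750,158))
print(e1,e2,np.linalg.norm(e1-e2),(e1+e2)/2)
for a in((530,187),(751,239)):print('plane80',plane('top',crop('top',*a),.08))
for a in((545,237),(750,158)):print('plane80 side',plane('side',crop('side',*a),.08))
obs=[('top',116,533,(-.065,-.08,.01)),('top',300,542,(.065,-.08,.01)),('top',327,68,(.065,.26,.01)),
('top',32,36,(-.086,.222,.267)),('top',174,42,(-.003,.222,.267)),('top',158,236,(-.003,.108,.267)),('top',15,228,(-.086,.108,.267)),
('side',32,148,(-.086,.222,.267)),('side',168,83,(-.003,.222,.267)),('side',312,184,(-.003,.108,.267)),('side',178,262,(-.086,.108,.267))]
def f(p): return np.concatenate([proj(n,S(p,P))-crop(n,u,v) for n,u,v,P in obs])
r=least_squares(f,[.45,.12,-1.57],loss='soft_l1');print(r.x);print(f(r.x).reshape(-1,2))
for nm,P in (('seat',(0,0,.081)),('handle',(-.094,.19,.093)),('locked',(-.094,.14,.093)),('lampedge',(-.086,.165,.245))):
    w=S(r.x,P);print(nm,w,(proj('side',w)-[190,190])*3.8,(proj('top',w)-[205,180])*3.8)
E
```

```text
[ 0.5977 -0.0599  0.0817] [ 0.5674 -0.2096  0.0784] 0.15277622814401098 [ 0.5825 -0.1348  0.08  ]
plane80 [ 0.5973 -0.0605  0.08  ]
plane80 [ 0.5661 -0.2102  0.08  ]
plane80 side [ 0.5997 -0.0613  0.08  ]
plane80 side [ 0.567  -0.2073  0.08  ]
[ 0.4304  0.1557 -1.5906]
[[-0.0812  0.468 ]
 [ 0.0497  0.5112]
 [ 0.091  -0.0957]
 [-1.3504 -0.6237]
 [-0.8388 -0.4381]
 [-0.0938  0.4311]
 [-0.7988  0.7035]
 [-0.6718 -0.5685]
 [ 0.8101 -1.1661]
 [ 2.3596 -1.0258]
 [-0.2083 -1.4756]]
seat [0.4304 0.1557 0.081 ] [481.8735 580.3906] [198.5808 424.5132]
handle [0.6222 0.2459 0.093 ] [ 89.6576 456.1362] [ 74.4926 133.6837]
locked [0.5723 0.2469 0.093 ] [149.2637 507.4213] [ 69.1659 207.493 ]
lampedge [0.5971 0.2384 0.245 ] [104.0899 235.8659] [ 27.5955 136.0979]
```

Emit:
send_rows --steps '[1,0,0,0,7.58,1,0,0,0,7.58,1,0,0,0,7.58,1,0,0,0,7.58,1,0,0,0,7.58,1,1.75,-3.12,-0.3,0,1,1.75,-3.12,-0.3,0,1,1.75,-3.12,-0.3,0,1,1.75,-3.12,-0.3,0,1,1.75,-3.12,-0.3,0,1,1.75,-3.12,-0.3,0,1,1.75,-3.12,-0.3,0]'

```text
clock: 1.3
position: [0.4202, -0.3236, 0.2521]
ee_rot: [-0.0, 0.995, -0.1, -0.0]
contact_force: [0.6, -0.4, -0.1]
width: 0.0854
gripper_force: 0.0
```

```bash
cat >> h.py <<'E'
from scipy.spatial.transform import Rotation as R
def rep(target,ang=None):
    from rig import get_state
    s=get_state();q=s['ee_rot'];r=R.from_quat([q[1],q[2],q[3],q[0]]);M=r.as_matrix()
    print('t',round(s['clock'],2),'pos',s['position'].round(4),'q',s['qpos'].round(3),'F',s['contact_force'].round(1),'w',round(float(s['width']),4),'g',round(float(s['gripper_force']),1))
    print('xang',np.degrees(np.arctan2(M[1,0],M[0,0])).round(2),'z',M[:,2].round(3),'tool shift cm',(M.T@(np.array(target)-s['position'])*100).round(2))
E
python3 -c "
from h import *
rep([.5825,-.1348,.2])"
```

```text
t 1.3 pos [ 0.4202 -0.3236  0.2521] q [-0.788  0.197  1.56  -0.     1.384  0.983] F [ 0.6 -0.4 -0.1] w 0.0854 g 0.0
xang -11.45 z [-0.001  0.    -1.   ] tool shift cm [ 12.17 -21.73   5.21]
```

Emit:
send_rows --steps '[1,2.02,-3.62,0,0,1,2.02,-3.62,0,0,1,2.02,-3.62,0,0,1,2.02,-3.62,0,0,1,2.02,-3.62,0.6,0,1,2.02,-3.62,0.6,0,1,0,0,2,0,1,0,0,1,0,1,0,0,0,0]'

```text
clock: 2.2
position: [0.5799, -0.1359, 0.2081]
ee_rot: [-0.0, 0.995, -0.1, -0.002]
contact_force: [-0.0, 0.2, -0.3]
width: 0.0852
gripper_force: 0.0
```

Run:
```python
from h import *
rep([.5825,-.1348,.124])
from rig import get_image
import cv2
a=get_image('top')['color'][150:300,300:440,::-1];b=get_image('side')['color'][150:290,290:430,::-1]
f=lambda i:cv2.convertScaleAbs(cv2.resize(i,(400,400),interpolation=cv2.INTER_CUBIC),alpha=1.5)
cv2.imwrite('pics/g1.png',np.hstack([f(a),f(b)]))
```

```text
t 2.2 pos [ 0.5799 -0.1359  0.2081] q [-3.470e-01  3.230e-01  1.495e+00 -1.000e-03  1.329e+00  1.424e+00] F [-0.   0.2 -0.3] w 0.0852 g 0.0
xang -11.44 z [-0.005  0.001 -1.   ] tool shift cm [ 0.28 -0.16  8.41]
```

View pics/g1.png

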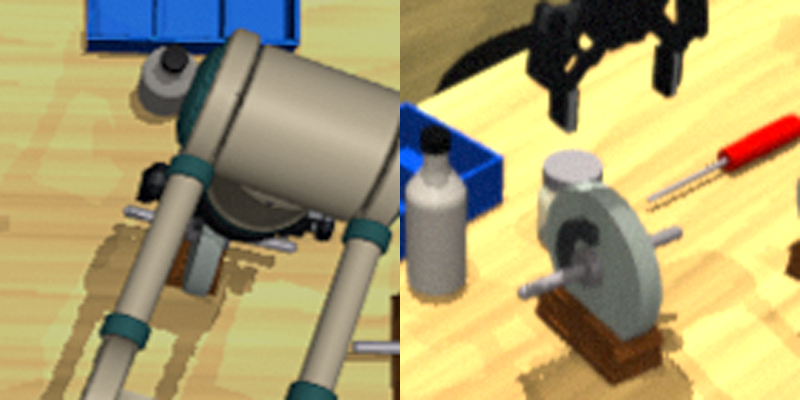

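The gripper is centred over the wheel, which stands between the open fingers, and the crescent is clear of the rim. Descending.

Emit:
send_rows --steps '[1,0.1,-0.1,2,0,1,0.1,0,2,0,1,0,0,2,0,1,0,0,1.5,0,1,0,0,0.9,0,1,0,0,0,0]'

```text
clock: 2.9
position: [0.583, -0.1362, 0.1259]
ee_rot: [-0.0, 0.995, -0.1, -0.001]
contact_force: [0.1, 1.2, -0.1]
width: 0.0853
gripper_force: 0.0
```

```bash
python3 -c "
from h import *
rep([.5825,-.1348,.124])"
```

```text
t 2.9 pos [ 0.583  -0.1362  0.1259] q [-0.346  0.386  1.613 -0.     1.144  1.426] F [ 0.1  1.2 -0.1] w 0.0853 g 0.0
xang -11.51 z [-0.001  0.    -1.   ] tool shift cm [-0.08 -0.13  0.19]
```

Emit:
send_rows --steps '[1,0,-0.1,0.15,0,-0.2,0,0,0,0,-0.6,0,0,0,0,-0.8,0,0,0,0,-1,0,0,0,0,-1,0,0,0,0,-1,0,0,0,0,-1,0,0,0,0]' --newtons 30

```text
clock: 3.7
position: [0.584, -0.1349, 0.1252]
ee_rot: [0.0, 0.995, -0.1, 0.0]
contact_force: [-0.7, 0.4, 2.0]
width: 0.019
gripper_force: 32.7
```

```bash
python3 -c "
from h import *
rep([.5825,-.1348,.124])"
```

```text
t 3.7 pos [ 0.584  -0.1349  0.1252] q [-0.343  0.387  1.614 -0.     1.14   1.428] F [-0.7  0.4  2. ] w 0.019 g 32.7
xang -11.43 z [ 0.    -0.001 -1.   ] tool shift cm [-0.15  0.02  0.12]
```

Emit:
send_rows --steps '[-1,0,0,0,0,-1,0,0,0,0,-1,0,0,-0.3,0,-1,0,0,-0.7,0,-1,0,0,-1.5,0,-1,0,0,-2.5,0,-1,0,0,-3,0,-1,0,0,-3,0,-1,0,0,-3,0,-1,0,0,-2.5,0,-1,0,0,-1.5,0,-1,0,0,0,0]' --newtons 110

```text
clock: 4.9
position: [0.5846, -0.1347, 0.3066]
ee_rot: [0.0, 0.995, -0.1, 0.002]
contact_force: [0.2, -1.3, -5.4]
width: 0.0174
gripper_force: 108.1
```

```bash
python3 -c "
from h import *
rep([.43,-.1348,.33])"
```

```text
t 4.9 pos [ 0.5846 -0.1347  0.3066] q [-0.343  0.282  1.313  0.     1.543  1.428] F [ 0.2 -1.3 -5.4] w 0.0174 g 108.1
xang -11.43 z [ 0.003 -0.001 -1.   ] tool shift cm [-15.15   3.07  -2.39]
```

Emit:
send_rows --steps '[-1,-1,0.2,0,0,-1,-2.5,0.5,0,0,-1,-3.2,0.6,0,0,-1,-3.2,0.6,0,0,-1,-2.8,0.6,0,0,-1,-1.5,0.4,0,0,-1,-0.9,0.2,0,0,-1,0,0,0,0]'

```text
clock: 5.7
position: [0.4287, -0.1349, 0.3044]
ee_rot: [-0.0, 0.995, -0.1, -0.0]
contact_force: [0.2, 0.3, -6.0]
width: 0.0176
gripper_force: 107.9
```

Emit:
send_rows --steps '[-1,0,0,0,-8.36,-1,0,0,0,-8.36,-1,0,0,0,-8.36,-1,0,0,0,-8.36,-1,0,0,0,-8.36,-1,0,0,0,-8.36,-1,0,0,0,-8.36,-1,0,0,0,-8.36,-1,0,0,0,-8.36,-1,0,0,0,-8.36,-1,0,0,0,-8.36,-1,0,0,0,-8.36]'

```text
clock: 6.9
position: [0.4314, -0.1353, 0.3044]
ee_rot: [0.0, 0.712, 0.702, 0.0]
contact_force: [-0.3, -0.2, -6.2]
width: 0.0175
gripper_force: 108.0
```

```bash
python3 -c "
from h import *
rep([.43,.1557,.3])"
```

```text
t 6.9 pos [ 0.4314 -0.1353  0.3044] q [-4.590e-01  5.100e-02  1.607e+00  1.000e-03  1.483e+00 -4.450e-01] F [-0.3 -0.2 -6.2] w 0.0175 g 108.0
xang 89.25 z [ 0.001  0.    -1.   ] tool shift cm [29.1  -0.52  0.44]
```

Emit:
send_rows --steps '[-1,1.5,0,0,0,-1,3,0,0,0,-1,3.5,-0.1,0,0,-1,3.5,-0.1,0,0,-1,3.5,-0.1,0,0,-1,3.5,-0.1,0,0,-1,3.5,-0.1,0,0,-1,3.5,0,0,0,-1,2,0,0,0,-1,1.3,0,0,0,-1,0.3,0,0,0,-1,0,0,0,0.3]'

```text
clock: 8.1
position: [0.4309, 0.1559, 0.3045]
ee_rot: [0.0, 0.716, 0.698, -0.0]
contact_force: [0.0, -0.5, -6.0]
width: 0.0179
gripper_force: 108.0
```

Run:
```python
from h import *
rep([.4304,.1557,.25])
from rig import get_image
import cv2
a=get_image('top')['color'][180:340,200:340,::-1];b=get_image('side')['color'][220:440,180:400,::-1]
f=lambda i:cv2.convertScaleAbs(cv2.resize(i,(400,400),interpolation=cv2.INTER_CUBIC),alpha=1.5)
cv2.imwrite('pics/g2.png',np.hstack([f(a),f(b)]))
```

```text
t 8.1 pos [0.4309 0.1559 0.3045] q [ 1.960e-01  6.200e-02  1.595e+00 -1.000e-03  1.485e+00  2.200e-01] F [ 0.  -0.5 -6. ] w 0.0179 g 108.0
xang 88.6 z [-0.    -0.001 -1.   ] tool shift cm [-0.01 -0.05  5.45]
```

View pics/g2.png

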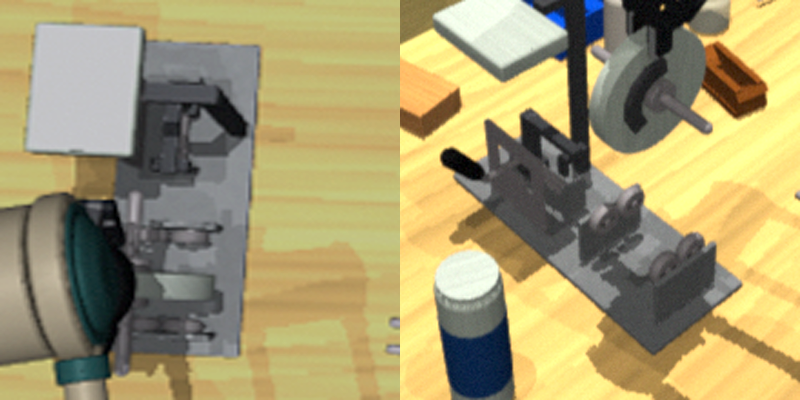

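The shaft's near end is at side crop (708,127), and the top crop shows the shaft from (135,195) to (122,370). The crescent points sideways, as it should. I'll compare this with the prediction.

Run:
```python
from h import *
n_s=np.array([349.4,289.9]);
a=np.radians(-1.2);d=np.array([np.cos(a),np.sin(a),0])
c=np.array([.4309,.1559,.2593])
for k in(-.08,.08):print(proj('side',c+k*d),proj('top',c+k*d))
print('near end tri',tri(np.array([242.7,328]),n_s),'pred',c-.08*d)
print('top plane',plane('top',[242.7,328],.2593),plane('top',[247.3,258],.2593))
```

```text
[351.64912459 291.75649737] [242.15943608 330.10197289]
[285.71460924 246.80522826] [247.21034269 255.20717093]
near end tri [0.35588742 0.15698753 0.25965504] pred [0.35091755 0.15757539 0.2593    ]
top plane [0.35536248 0.15663714 0.2593    ] [0.5048332  0.15374818 0.2593    ]
```

Emit:
send_rows --steps '[-1,0,-0.05,1,0,-1,0,0,2,0,-1,0,0,2.5,0,-1,0,0,2.5,0,-1,0,0,2.5,0,-1,0,0,2.5,0,-1,0,0,2,0,-1,0,0,1,0,-1,0,0,0.5,0,-1,0,0,0.3,0,-1,0,0,0.2,0,-1,0,0,0,0]'

```text
clock: 9.4
position: [0.4303, 0.156, 0.1353]
ee_rot: [0.0, 0.716, 0.698, 0.001]
contact_force: [0.0, -0.3, -6.2]
width: 0.0175
gripper_force: 108.2
```

Run:
```python
from h import *
rep([.4304,.1557,.1262])
```

```text
t 9.4 pos [0.4303 0.156  0.1353] q [ 0.196  0.18   1.896 -0.     1.065  0.221] F [ 0.  -0.3 -6.2] w 0.0175 g 108.2
xang 88.57 z [ 0.001  0.    -1.   ] tool shift cm [-0.03  0.01  0.91]
```

Emit:
send_rows --steps '[-1,0,0,0.3,0,-1,0,0,0.25,0,-1,0,0,0.15,0,-1,0,0,0,0]'

```text
clock: 9.8
position: [0.4297, 0.156, 0.1276]
ee_rot: [-0.0, 0.716, 0.698, -0.0]
contact_force: [-0.9, 0.7, -5.9]
width: 0.0178
gripper_force: 108.3
```

Emit:
send_rows --steps '[-1,0,0,0.1,0,-1,0,0,0,0]'

```text
clock: 10.0
position: [0.4299, 0.1563, 0.1269]
ee_rot: [-0.0, 0.716, 0.698, 0.0]
contact_force: [-0.1, 1.5, -4.9]
width: 0.0176
gripper_force: 108.4
```

Emit:
send_rows --steps '[-1,0.05,0,0.07,0,-1,0,0,0,0]'

```text
clock: 10.2
position: [0.43, 0.1565, 0.1265]
ee_rot: [0.0, 0.716, 0.698, 0.0]
contact_force: [-1.2, 0.6, -0.7]
width: 0.0178
gripper_force: 109.0
```

Emit:
send_rows --steps '[-1,0.05,0,0.07,0,-1,0,0,0,0]'

```text
clock: 10.4
position: [0.4301, 0.1568, 0.1262]
ee_rot: [0.001, 0.716, 0.699, 0.0]
contact_force: [-1.9, -0.2, 5.0]
width: 0.0176
gripper_force: 109.9
```

Emit:
send_rows --steps '[-1,0.04,0,0.06,0,-1,0,0,0,0]'

```text
clock: 10.6
position: [0.4302, 0.1569, 0.1261]
ee_rot: [0.001, 0.716, 0.699, -0.0]
contact_force: [-4.2, -2.2, 8.2]
width: 0.0171
gripper_force: 110.7
```

Emit:
send_rows --steps '[-1,-0.02,0,-0.05,0,-0.3,0,0,0,0,0.3,0,0,0,0,1,0,0,0,0,1,0,0,0,0,1,0,0,-1,0,1,0,0,-2,0,1,0,0,-3,0,1,0,0,-3,0]' --newtons 20

```text
clock: 11.5
position: [0.4297, 0.1572, 0.2167]
ee_rot: [-0.0, 0.716, 0.698, -0.0]
contact_force: [1.2, -0.5, 0.4]
width: 0.0853
gripper_force: 0.0
```

Run:
```python
from h import *
rep([.4304,.1557,.1262])
from rig import get_image
import cv2
a=get_image('top')['color'][180:340,200:340,::-1];b=get_image('side')['color'][220:440,180:400,::-1]
f=lambda i:cv2.convertScaleAbs(cv2.resize(i,(400,400),interpolation=cv2.INTER_CUBIC),alpha=1.5)
cv2.imwrite('pics/g3.png',np.hstack([f(a),f(b)]))
```

```text
t 11.5 pos [0.4297 0.1572 0.2167] q [ 0.198  0.108  1.762 -0.     1.272  0.223] F [ 1.2 -0.5  0.4] w 0.0853 g 0.0
xang 88.58 z [-0. -0. -1.] tool shift cm [-0.15  0.07  9.05]
```

View pics/g3.png

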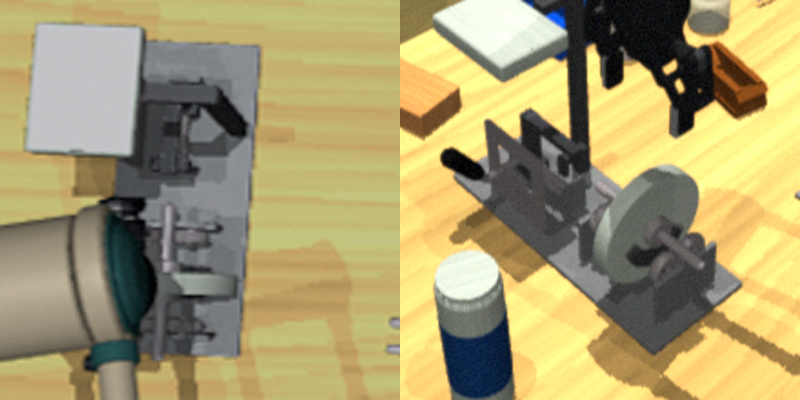

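The wheel lies on the rollers and is rolling freely. The commanded rows only allow roll about the tool axis, but the lever needs a tilted tool. The documented out-of-reach behaviour, where a pose is approached as far as the arm can, may let the tool tilt outward at full stretch. I'll clear away and try it to the right, high above the bench.

Emit:
send_rows --steps '[1,0,0,-3,0,1,0,0,-4.5,0,1,0,0,-4.5,0,1,0,0,-4.5,0,1,-2,-0.7,-1.5,0,1,-3.5,-1.2,0,0,1,-4.2,-1.5,0,0,1,-4.2,-1.5,0,0,1,-4.2,-1.5,0,0,1,-4.2,-1.5,0,0,1,-4.2,-1.5,0,0,1,-4.2,-1.5,0,0]'

```text
clock: 12.8
position: [0.3121, -0.1482, 0.3953]
ee_rot: [0.0, 0.716, 0.698, 0.0]
contact_force: [1.2, -0.8, 0.3]
width: 0.0859
gripper_force: 0.0
```

Emit:
send_rows --steps '[1,-4.2,-1.5,0,0,1,-4.2,-1.5,0,0,1,-4.2,-1.5,0,0,1,-4.2,-1.5,0,0,1,-4.2,-1.5,0,0,1,-4.2,-1.5,0,0,1,-4.2,-1.5,0,0,1,-4.2,-1.5,0,0,1,-4.2,-1.5,0,0,1,-4.2,-1.5,0,0,1,-3,-1,0,0,1,0,0,0,0]'

```text
clock: 14.0
position: [0.1401, -0.5966, 0.3925]
ee_rot: [-0.001, 0.717, 0.697, 0.0]
contact_force: [0.2, 0.8, -0.6]
width: 0.0851
gripper_force: 0.0
```

Run:
```python
from h import *
rep([.053,-.85,.4])
```

```text
t 14.0 pos [ 0.1401 -0.5966  0.3925] q [-1.453e+00  2.980e-01  1.088e+00 -1.000e-03  1.758e+00 -1.425e+00] F [ 0.2  0.8 -0.6] w 0.0851 g 0.0
xang 88.38 z [-0.001  0.002 -1.   ] tool shift cm [-25.57  -7.99  -0.79]
```

Emit:
send_rows --steps '[1,-3.6,-1.15,0,0,1,-3.6,-1.15,0,0,1,-3.6,-1.15,0,0,1,-3.6,-1.15,0,0,1,-3.6,-1.15,0,0,1,-3.6,-1.15,0,0,1,-3,-1,0,0,1,0,0,0,0]'

```text
clock: 14.8
position: [0.0552, -0.835, 0.3806]
ee_rot: [-0.006, 0.717, 0.697, 0.006]
contact_force: [0.3, -1.4, -1.9]
width: 0.0852
gripper_force: 0.0
```

Run:
```python
from h import *
rep([.053,-.95,.4])
```

```text
t 14.8 pos [ 0.0552 -0.835   0.3806] q [-1.588  0.794  0.231 -0.     2.134 -1.561] F [ 0.3 -1.4 -1.9] w 0.0852 g 0.0
xang 88.45 z [ 0.     0.018 -1.   ] tool shift cm [-11.46   0.09  -2.14]
```

Emit:
send_rows --steps '[1,-3,0,0,0,1,-3,0,0,0,1,0,0,0,0]'

```text
clock: 15.1
position: [0.0538, -0.8631, 0.3706]
ee_rot: [0.014, 0.716, 0.698, -0.012]
contact_force: [0.1, 0.3, -0.1]
width: 0.0854
gripper_force: 0.0
```

Run:
```python
from h import *
rep([.053,-.95,.4])
```

```text
t 15.1 pos [ 0.0538 -0.8631  0.3706] q [-1.59   0.81   0.222  0.003  2.073 -1.564] F [ 0.1  0.3 -0.1] w 0.0854 g 0.0
xang 88.6 z [ 0.002 -0.036 -0.999] tool shift cm [-8.79  0.14 -2.62]
```

The tool is tilting outward (z axis y = -0.036), so I'll keep pushing.

Emit:
send_rows --steps '[1,-4,0,0,0,1,-4,0,0,0,1,-4,0,0,0,1,0,0,0,0]'

```text
clock: 15.5
position: [0.0469, -0.9149, 0.3318]
ee_rot: [0.039, 0.715, 0.697, -0.034]
contact_force: [0.1, 0.1, -0.1]
width: 0.0857
gripper_force: 0.0
```

Run:
```python
from h import *
rep([.053,-.95,.4])
```

```text
t 15.5 pos [ 0.0469 -0.9149  0.3318] q [-1.599  0.857  0.222  0.01   1.959 -1.57 ] F [ 0.1  0.1 -0.1] w 0.0857 g 0.0
xang 88.56 z [ 0.006 -0.103 -0.995] tool shift cm [-4.17  0.75 -6.42]
```

Emit:
send_rows --steps '[1,-5,0,-2,0,1,-5,0,-2,0,1,-5,0,-2,0,1,-5,0,-2,0,1,-5,0,-2,0,1,-5,0,-2,0]'

```text
clock: 16.1
position: [0.0316, -0.9764, 0.3714]
ee_rot: [0.118, 0.707, 0.69, -0.105]
contact_force: [-0.3, 0.1, 0.6]
width: 0.0853
gripper_force: 0.0
```

Run:
```python
from h import *
rep([.053,-.95,.4])
```

```text
t 16.1 pos [ 0.0316 -0.9764  0.3714] q [-1.621  0.831  0.22   0.03   1.775 -1.585] F [-0.3  0.1  0.6] w 0.0853 g 0.0
xang 88.38 z [ 0.014 -0.311 -0.95 ] tool shift cm [ 1.68  2.15 -3.51]
```

Emit:
send_rows --steps '[1,-5,0,-2,0,1,-5,0,-2,0,1,-5,0,-2,0,1,-5,0,-2,0,1,-5,0,-2,0,1,-5,0,-2,0]'

```text
clock: 16.7
position: [0.0176, -1.0111, 0.4518]
ee_rot: [0.193, 0.692, 0.674, -0.175]
contact_force: [-0.6, 0.3, 0.6]
width: 0.0857
gripper_force: 0.0
```

Run:
```python
from h import *
rep([.053,-.95,.4])
```

```text
t 16.7 pos [ 0.0176 -1.0111  0.4518] q [-1.641  0.772  0.221  0.054  1.624 -1.598] F [-0.6  0.3  0.6] w 0.0857 g 0.0
xang 87.96 z [ 0.018 -0.502 -0.865] tool shift cm [7.99 3.27 1.48]
```

Emit:
send_rows --steps '[1,-5,0,-2,0,1,-5,0,-2,0,1,-5,0,-2,0]'

```text
clock: 17.0
position: [0.0115, -1.0163, 0.506]
ee_rot: [0.229, 0.681, 0.663, -0.209]
contact_force: [0.2, 0.4, 0.4]
width: 0.0854
gripper_force: 0.0
```

Run:
```python
from h import *
rep([.55,.42,.45])
```

```text
t 17.0 pos [ 0.0115 -1.0163  0.506 ] q [-1.652  0.731  0.221  0.067  1.562 -1.604] F [0.2 0.4 0.4] w 0.0854 g 0.0
xang 87.68 z [ 0.019 -0.589 -0.808] tool shift cm [121.1   51.43 -79.06]
```

Emit:
send_rows --steps '[1,2,0.8,-1.3,0,1,3.6,1.5,-2.35,0,1,3.6,1.5,-2.35,0,1,3.6,1.5,-2.35,0,1,3.6,1.5,-2.35,0,1,3.6,1.5,-2.35,0,1,3.6,1.5,-2.35,0,1,3.6,1.5,-2.35,0,1,3.6,1.5,-2.35,0,1,3.6,1.5,-2.35,0,1,3.6,1.5,-2.35,0,1,3.6,1.5,-2.35,0]'

```text
clock: 18.2
position: [0.1931, -0.5207, 0.4875]
ee_rot: [0.229, 0.681, 0.663, -0.208]
contact_force: [1.4, 0.2, -0.5]
width: 0.0855
gripper_force: 0.0
```

Run:
```python
from h import *
rep([.55,.42,.45])
```

```text
t 18.2 pos [ 0.1931 -0.5207  0.4875] q [-1.22  -0.117  1.499 -0.201  1.161 -1.17 ] F [ 1.4  0.2 -0.5] w 0.0855 g 0.0
xang 87.58 z [ 0.02  -0.589 -0.808] tool shift cm [ 79.43  34.06 -51.64]
```

Emit:
send_rows --steps '[1,3.6,1.55,-2.35,0,1,3.6,1.55,-2.35,0,1,3.6,1.55,-2.35,0,1,3.6,1.55,-2.35,0,1,3.6,1.55,-2.35,0,1,3.6,1.55,-2.35,0,1,3.6,1.55,-2.35,0,1,3.6,1.55,-2.35,0,1,3.6,1.55,-2.35,0,1,3.6,1.55,-2.35,0,1,3.6,1.55,-2.35,0,1,3.6,1.55,-2.35,0]'

```text
clock: 19.4
position: [0.3879, -0.0082, 0.4686]
ee_rot: [0.229, 0.681, 0.664, -0.206]
contact_force: [1.2, -1.0, 0.3]
width: 0.0851
gripper_force: 0.0
```

Run:
```python
from h import *
rep([.55,.42,.40])
```

```text
t 19.4 pos [ 0.3879 -0.0082  0.4686] q [ 3.340e-01  1.000e-03  1.434e+00 -6.240e-01  1.853e+00  2.260e-01] F [ 1.2 -1.   0.3] w 0.0851 g 0.0
xang 87.66 z [ 0.023 -0.586 -0.81 ] tool shift cm [ 39.25  15.37 -19.15]
```

Emit:
send_rows --steps '[1,3.9,1.5,-1.9,0,1,3.9,1.5,-1.9,0,1,3.9,1.5,-1.9,0,1,3.9,1.5,-1.9,0,1,3.9,1.5,-1.9,0,1,3.9,1.5,-1.9,0,1,3.9,1.5,-1.9,0,1,3.9,1.5,-1.9,0,1,3.9,1.5,-1.9,0,1,3.9,1.5,-1.9,0]'

```text
clock: 20.4
position: [0.5471, 0.4161, 0.399]
ee_rot: [0.228, 0.682, 0.664, -0.206]
contact_force: [1.4, 0.6, 1.8]
width: 0.0853
gripper_force: 0.0
```

```bash
cat >> h.py <<'E'
ST=(.4304,.1557,-1.5906)
def goal(back,y=.19,lift=0):
    from rig import get_state
    s=get_state();q=s['ee_rot'];M=R.from_quat([q[1],q[2],q[3],q[0]]).as_matrix()
    h=S(ST,(-.094,y,.093+lift));print('tool y',M[:,1].round(3));rep(h+M[:,2]*(.019-back))
E
python3 - <<'E'
from h import *
goal(.12)
from rig import get_image
import cv2
a=get_image('top')['color'][150:340,150:340,::-1];b=get_image('side')['color'][200:440,160:400,::-1]
f=lambda i:cv2.convertScaleAbs(cv2.resize(i,(400,400),interpolation=cv2.INTER_CUBIC),alpha=1.5)
cv2.imwrite('pics/g4.png',np.hstack([f(a),f(b)]))
E
```

```text
tool y [ 0.999 -0.014  0.037]
t 20.4 pos [0.5471 0.4161 0.399 ] q [ 0.778  0.704  0.541 -0.592  2.258  0.506] F [1.4 0.6 1.8] w 0.0853 g 0.0
xang 87.67 z [ 0.022 -0.585 -0.811] tool shift cm [ 4.31  6.61 24.83]
```

View pics/g4.png

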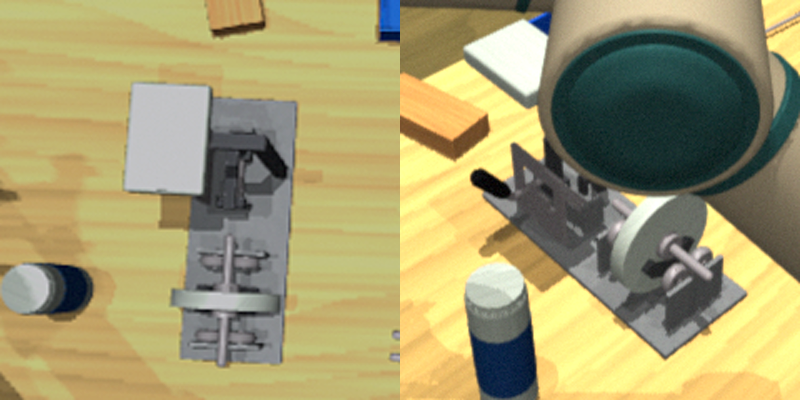

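The wheel rests on the rollers with the crescent out of sight below, and the lever is unobstructed at side crop (490,183). Approaching along the handle axis.

Emit:
send_rows --steps '[1,0.6,0.9,3,0,1,0.6,0.9,3.5,0,1,0.6,1,3.8,0,1,0.7,1,3.8,0,1,0.6,1,3.8,0,1,0.6,0.9,3.5,0,1,0.6,0.9,3.4,0,1,0,0,0,0]'

```text
clock: 21.3
position: [0.6178, 0.2996, 0.1712]
ee_rot: [0.227, 0.681, 0.663, -0.211]
contact_force: [-1.2, 0.1, 0.3]
width: 0.0854
gripper_force: 0.0
```

Run:
```python
from h import *
goal(0)
from rig import get_image
import cv2
im=get_image('side')['color'][...,::-1];a=im[200:380,140:320];b=get_image('top')['color'][150:290,180:320,::-1]
f=lambda i:cv2.convertScaleAbs(cv2.resize(i,(400,400),interpolation=cv2.INTER_CUBIC),alpha=2)
cv2.imwrite('pics/g5.png',np.hstack([f(a),f(b)]))
```

```text
tool y [ 0.999 -0.018  0.029]
t 21.3 pos [0.6178 0.2996 0.1712] q [ 0.611  0.692  1.113 -0.517  1.703  0.665] F [-1.2  0.1  0.3] w 0.0854 g 0.0
xang 87.79 z [ 0.013 -0.589 -0.808] tool shift cm [ 0.28  0.31 11.39]
```

View pics/g5.png

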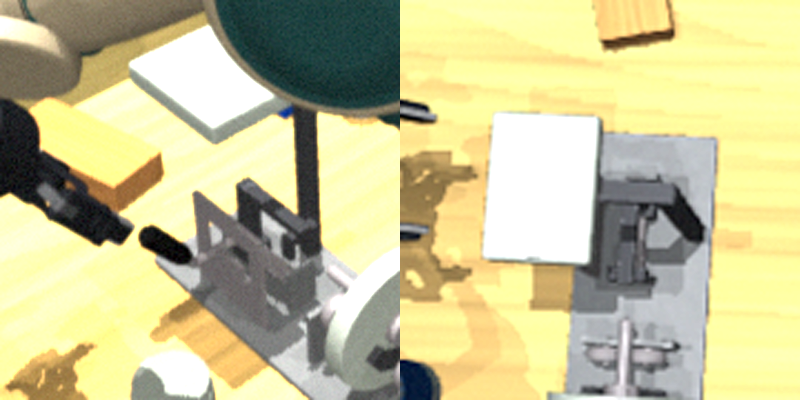

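The fingers line up with the handle's axis, with the handle top at side crop (150,240). Advancing.

Emit:
send_rows --steps '[1,0.2,0.2,2,0,1,0.1,0.1,2.5,0,1,0,0,2.5,0,1,0,0,2,0,1,0,0,1.5,0,1,0,0,0.8,0,1,0,0,0,0]'

```text
clock: 22.1
position: [0.6242, 0.2396, 0.0828]
ee_rot: [0.228, 0.682, 0.664, -0.207]
contact_force: [-0.2, 0.2, -0.6]
width: 0.0852
gripper_force: 0.0
```

Run:
```python
from h import *
goal(0)
```

```text
tool y [ 0.999 -0.015  0.036]
t 22.1 pos [0.6242 0.2396 0.0828] q [ 0.543  0.707  1.313 -0.541  1.475  0.721] F [-0.2  0.2 -0.6] w 0.0852 g 0.0
xang 87.64 z [ 0.021 -0.586 -0.81 ] tool shift cm [-0.09 -0.17  0.7 ]
```

Grip gently, in stages.

Emit:
send_rows --steps '[0,0,-0.15,0.3,0,-0.3,0,0,0,0,-0.6,0,0,0,0,-1,0,0,0,0,-1,0,0,0,0,-1,0,0,0,0]' --newtons 30

```text
clock: 22.7
position: [0.6226, 0.2376, 0.0795]
ee_rot: [0.228, 0.682, 0.664, -0.208]
contact_force: [0.6, 2.1, 2.7]
width: 0.0206
gripper_force: 29.1
```

Run:
```python
from h import *
from rig import get_state
s=get_state();q=s['ee_rot'];M=R.from_quat([q[1],q[2],q[3],q[0]]).as_matrix()
rep(s['position'])
print('up 20mm',(M.T@[0,0,2]).round(2),'along 50', (M.T@(S(ST,(0,-5,0))-S(ST,(0,0,0)))).round(2))
```

```text
t 22.7 pos [0.6226 0.2376 0.0795] q [ 0.542  0.707  1.322 -0.541  1.468  0.724] F [0.6 2.1 2.7] w 0.0206 g 29.1
xang 87.66 z [ 0.019 -0.586 -0.81 ] tool shift cm [0. 0. 0.]
up 20mm [-1.17  0.07 -1.62] along 50 [-0.09 -5.   -0.15]
```

Emit:
send_rows --steps '[-1,0,0,0,0,-1,-0.23,0.01,-0.32,0,-1,-0.23,0.01,-0.32,0,-1,-0.23,0.02,-0.32,0,-1,-0.23,0.01,-0.32,0,-1,-0.23,0.02,-0.32,0,-1,0,0,0,0]' --newtons 50

```text
clock: 23.4
position: [0.6221, 0.2374, 0.0995]
ee_rot: [0.228, 0.682, 0.664, -0.208]
contact_force: [-0.2, 3.3, -1.0]
width: 0.0201
gripper_force: 49.3
```

Run:
```python
from h import *
rep([.6226,.2376,.0995])
```

```text
t 23.4 pos [0.6221 0.2374 0.0995] q [ 0.542  0.69   1.304 -0.539  1.499  0.706] F [-0.2  3.3 -1. ] w 0.0201 g 49.3
xang 87.66 z [ 0.019 -0.586 -0.81 ] tool shift cm [ 0.02  0.04 -0.01]
```

Lifted 20 mm. Now slide toward the rollers.

Emit:
send_rows --steps '[-1,-0.01,-0.4,-0.01,0,-1,-0.01,-0.8,-0.02,0,-1,-0.02,-1,-0.03,0,-1,-0.02,-1,-0.03,0,-1,-0.02,-1,-0.03,0,-1,-0.01,-0.5,-0.02,0,-1,0,-0.2,0,0,-1,0,0,0,0]'

```text
clock: 24.2
position: [0.5738, 0.2385, 0.0991]
ee_rot: [0.228, 0.681, 0.664, -0.207]
contact_force: [0.6, 4.2, -1.9]
width: 0.0199
gripper_force: 50.1
```

Run:
```python
from h import *
rep([.5726,.2386,.0995])
```

```text
t 24.2 pos [0.5738 0.2385 0.0991] q [ 0.578  0.639  1.412 -0.53   1.465  0.763] F [ 0.6  4.2 -1.9] w 0.0199 g 50.1
xang 87.69 z [ 0.021 -0.586 -0.81 ] tool shift cm [-0.02 -0.12 -0.04]
```

Emit:
send_rows --steps '[-1,0,-0.15,0,0,-1,0,-0.1,0,0,-1,0,0,0,0]'

```text
clock: 24.5
position: [0.5734, 0.2385, 0.0992]
ee_rot: [0.229, 0.681, 0.664, -0.206]
contact_force: [4.1, 3.9, -2.4]
width: 0.0201
gripper_force: 50.5
```

Emit:
send_rows --steps '[-1,0.23,-0.01,0.32,0,-1,0.23,-0.01,0.32,0,-1,0.23,-0.02,0.32,0,-1,0.23,-0.01,0.32,0,-1,0.23,-0.02,0.32,0,-1,0,0,0,0]'

```text
clock: 25.1
position: [0.5736, 0.2386, 0.0799]
ee_rot: [0.23, 0.681, 0.664, -0.206]
contact_force: [5.1, 5.3, 0.3]
width: 0.0202
gripper_force: 51.4
```

Run:
```python
from h import *
rep([.5726,.2386,.0795])
from rig import get_image
import cv2
im=get_image('side')['color'][...,::-1];a=im[230:400,190:360];b=get_image('top')['color'][190:330,210:350,::-1]
f=lambda i:cv2.convertScaleAbs(cv2.resize(i,(400,400),interpolation=cv2.INTER_CUBIC),alpha=1.8)
cv2.imwrite('pics/g6.png',np.hstack([f(a),f(b)]))
```

```text
t 25.1 pos [0.5736 0.2386 0.0799] q [ 0.579  0.656  1.433 -0.534  1.43   0.784] F [5.1 5.3 0.3] w 0.0202 g 51.4
xang 87.61 z [ 0.025 -0.586 -0.81 ] tool shift cm [ 0.02 -0.1   0.03]
```

View pics/g6.png

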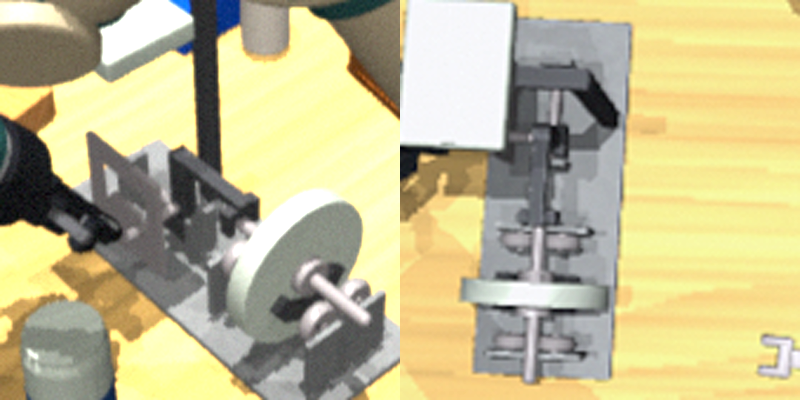

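The fork now reaches the shaft end (top crop (540,225)) and the crescent is at the bottom of the wheel. I'll press down a little more to confirm the lever is home, then release.

Emit:
send_rows --steps '[-1,0.12,0,0.16,0,-1,0,0,0,0]'

```text
clock: 25.4
position: [0.5737, 0.2387, 0.0796]
ee_rot: [0.23, 0.681, 0.664, -0.205]
contact_force: [3.8, 6.2, 6.6]
width: 0.0197
gripper_force: 52.8
```

Upward force confirms the notch bottom. Release and back off along the handle.

Emit:
send_rows --steps '[-0.5,0,0,0,0,0,0,0,0,0,1,0,0,0,0,1,0,0,0,0,1,0,0,-1,0,1,0,0,-2,0,1,0,0,-3,0,1,0,0,-3,0,1,0,0,-3,0,1,0,0,-2,0,1,0,0,0,0,1,0,0,0,0]' --newtons 20

```text
clock: 26.6
position: [0.5681, 0.3201, 0.1902]
ee_rot: [0.228, 0.681, 0.664, -0.208]
contact_force: [0.0, 0.1, -0.7]
width: 0.0857
gripper_force: 0.0
```

Run:
```python
from h import *
w=S(ST,(-.094,.14,.093));rep(w)
from rig import get_image
import cv2
im=get_image('side')['color'][...,::-1].copy()
for l in (0,.02):
    for k in(.026,0,-.03):
        p=w+np.array([0,.574*k,.819*k+l]);u=proj('side',p);print(l,k,((u-[190,230])*400/170).round(0))
a=im[230:400,190:360];b=get_image('top')['color'][190:330,210:350,::-1]
f=lambda i:cv2.convertScaleAbs(cv2.resize(i,(400,400),interpolation=cv2.INTER_CUBIC),alpha=1.8)
cv2.imwrite('pics/g7.png',np.hstack([f(a),f(b)]))
```

```text
t 26.6 pos [0.5681 0.3201 0.1902] q [ 0.671  0.64   1.166 -0.498  1.723  0.718] F [ 0.   0.1 -0.7] w 0.0857 g 0.0
xang 87.71 z [ 0.019 -0.587 -0.809] tool shift cm [-0.22  0.18 12.17]
0 0.026 [ 75. 210.]
0 0 [ 92. 220.]
0 -0.03 [112. 231.]
0.02 0.026 [ 73. 192.]
0.02 0 [ 90. 202.]
0.02 -0.03 [110. 214.]
```

View pics/g7.png

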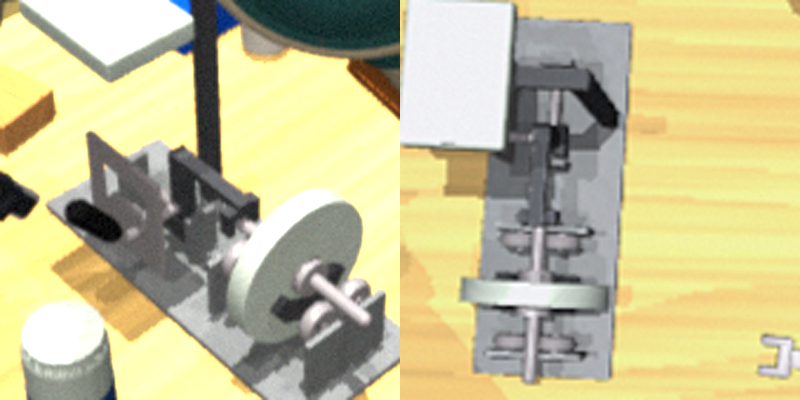

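The handle at crop (70–115, 205–235) matches the locked, fully lowered prediction. The wheel rests heavy side down and the gripper is clear.

```bash
python3 -c "
from rig import sign_off
print(sign_off())"
```

```text
the job is handed in; nothing more can be done
None
```

I handed the job in at about 27 s: the flywheel rests on the rollers heavy side down, the lever is in the notch nearer the rollers and fully lowered, and the gripper is clear, all as seen in the last camera images, though sign-off returned no verdict. To tilt the tool for the lever, which the interface has no command for, I pushed the arm past full reach until the tool leaned about 36 degrees.

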